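# Turn the cake feeder's hand wheel one turn

## Task

Feed one moon cake out onto the feeder's round dark steel pad: with the fingertips, push the feeder's hand wheel by its upright handle exactly one full turn clockwise (seen from above), until the handle is back at the pointer post, then take the hand away. Push gently and without pinching the handle, and let the feeder move the cake: do not touch that cake or the pusher, and leave the other things as they lie.

Things in the scene. Friction and masses are not known exactly. Their poses are not given: they have to be found in the camera images.
- feeder: Hand-cranked cake feeder, fixed: grey base plate, top 16 mm up. Origin on the table, on the hand wheel's vertical axis; z up, x from cake channel to wheel, y the way the cake is fed. Plate spans x -172..72, y -160..160 mm (behind x -30 only y -75..105). A steel pointer post (top 79 mm up, 12 x 14 mm) stands outside the rim at x 0, y +90, its tip reaching in to y +76. Only the handle is higher than 91 mm.
- wheel (a joint): Angle of the black three-spoke hand wheel (rim 124 mm across, top 87 mm above the table, hub top 91 mm), rad: grows clockwise from above; 0 with the handle at the pointer post (feeder +y), 6.283 after one turn; within 0.1 of 0 at the start. No stop near one turn, no spring; 2.5 N at the handle turns it and it stays where left. One turn moves the pusher 80 mm along feeder +y.
- handle: The wheel's upright handle, black, free to revolve on its own pin, round, 15 mm thick at the foot (88 mm above the table), 18 mm thick from 110 to 136 mm, rounded top at 146 mm. It stands at a spoke's end, 55 mm from the wheel's axis. Origin on the handle's axis, 80 mm above the table; z up.
- cake: The moon cake in the feeder's channel, round, 74 mm across, 34 mm high, loose, standing on the base plate in front of the white pusher between two rails; origin at the centre of its underside, 16 mm above the table. At the start about 76 mm short of the pad.
- pad (a point): Centre of the round flush dark steel pad (72 mm across) at the open end of the channel, on the base plate's top, at feeder x -118, y +16 mm. One turn of the wheel brings the cake here.
- pusher: White pusher plate in the channel behind the cake with its steel arm and rack, geared to the wheel; origin behind the plate, on the wheel's side, 17 mm above the table.
- cake_spare: A second moon cake, 74 mm across, 32 mm high, loose on the table beside the wheel, close to the base plate on the side away from the pointer; origin at the centre of its underside. Leave alone.
- mould_plate: Round white patterned mould plate, 56 mm across, 11 mm thick, lying loose on the base plate beyond the pad, near the pointer post; origin at the centre of its underside. Leave alone.
- press_mould: Hand press mould with a green knob, 69 mm across, 169 mm high, standing loose on the table beside the feeder; origin at the centre of its underside. Leave alone.
- brush: Pastry brush, 197 x 40 x 13 mm, lying loose on the table beside the feeder. Leave alone.
- scraper: Flat green scraper, 68 x 160 x 9 mm, lying loose on the table beside the feeder. Leave alone.

How it is judged:
By the outcome, as a careful person would: the job done as asked, in the order asked, and still so for the second after the job is handed in, with the robot touching nothing.
It also fails if it takes over 61 s, if anything falls off the work surface, if the arm or the gripper's body presses on something with over 40 N, if the wrist force passes 120 N, or if a joint passes its speed limit or range.

## Robot

A 6-joint arm with a two-finger parallel gripper is mounted at the origin on the work surface; the furniture and walls round the work are solid. World frame = base frame: x ahead of the robot, y to its left, z up, the work surface at z = 0. Lengths are in m, angles in rad, forces in N, time in s.
With the tool pointing down it reaches from about 0.25 to 0.775 m from the base axis. Payload 8.9 kg.
Tool frame: the origin (TCP) lies at the centre of the arm's flange, where the gripper is bolted on; the fingertips stand 173 mm ahead of it and the grasp point (between the pads) lies 155 mm ahead of it; z points along the fingers, y is the direction in which the jaws open and shut (so a half turn about z gives the same grasp; the last joint's range is limited). The gripper opens to 85 mm and grips with 20 to 120 N. Pads are 22 mm wide; open, the fingers measure 114 mm over their backs; the gripper's body (76 mm by 85 mm) begins 54 mm behind the grasp point. The pads swing forward as they close: fully open they stand 13 mm farther back than shut.
Start: joints at [-1.407, 0.291, -0.153, 1.127, 0, 1.431], TCP at [0.157, -0.501, 0.405] pointing down, gripper open.
Joint ranges: [-2.52, 2.52], [-0.91, 1.74], [-1.3, 1.37], [-1.96, 2.02], [-1.52, 1.47], [-3.14, 3.14]. Speed limits (rad/s): [2.22, 2.22, 2.79, 3.14, 3.14, 3.14].

## Interface

Orientations are given as a unit quaternion [x, y, z, w].
In Python, from plant import monitor, eyes, arm gives the robot as it stands. The module is installed in compiled form; this text tells all that it offers.
- The arm moves only by the tool send_rows, never from a script. Its argument "moves" is a list of rows, each a list of 7 numbers: the gripper's target within -1 to 1 (fully open at 1, half-way at 0, shut at -1), then the shift along the world's x, y, z as a fraction of full scale, then the turn, a rotation vector about the world's x, y, z as a fraction of full scale. In form: [[gripper, dx, dy, dz, ax, ay, az], ...]. A call has 1 to 8 rows; each row shifts and turns the pose as measured when the row begins; what a row does not reach is not made up. Full scale, the value 1, is 25 mm for a shift and 90 degrees for a turn. A row lasts 1/10 s, in which the tool goes at most 50 mm and 8.59 degrees, less where a joint would pass 70% of its speed; a pose out of reach is approached as far as the arm can. A call with a number of a shift or a turn outside -1 to 1 is refused whole. A call with a gripper value outside its range is refused whole. The fingers move at their own pace and stop on an object; "grip_force" is the grip in N (left out, the last holds). Time passes only in rows, so rows that do not move let the fingers close. It gives the time, the measured TCP pose, the force and the opening at its end, in the units of the state.
- monitor.observe(): the state, without advancing time (a new reading comes with each control period).
- eyes.get_image(name): name is "scene" or "top" or "wrist"; returns the picture (400x640x3 uint8, red, green, blue); there is no depth.
- eyes.get_calibration(name): a dict with "camera_matrix" (3x3 intrinsics, pixels), "distortion" ([k1, k2, p1, p2, k3] as OpenCV has them; the pictures are not rectified), "position" and "attitude" of the camera in the world. Camera axes: x right, y down, z forward; pixel columns grow to the right and rows downward; lengths in m; the calibration is good to about 2 mm. A picture is of the moment at which its call begins: read the wrist's pose just before it. get_calibration takes no time and is no camera call; for the wrist camera it gives the pose at the moment of the call.
- arm.hand_in(): hands the job in, once; it reports no verdict.
The state is a dict: "t": time; "joints": joint angles; "qd": joint speeds; "tau": joint torques, N m; "tcp_pos": TCP position; "tool_rot": TCP orientation; "ft_force": force on the tool from outside, world axes, zero at the start; "torque": the same for the moment, N m; "finger_gap": finger opening in m.
Only numpy, scipy, OpenCV 4.12 (cv2) and the standard library are available. Lean on these libraries where they do the work, as an engineer would, in place of code of your own. Each camera call takes 0.05 s, during which the arm holds its last target. There are 200 camera calls.

## Working session

There is one attempt and no reset: what is moved stays moved. The work goes in short steps, Python scripts to look and compute and a tool call to move; the robot and the scene stay as the last step left them, time stands still between calls to the robot, and variables do not carry over. Pictures are saved under pics/ and viewed, about 8 in all and at most 12, crops included, and the job is handed in when it is done.

Besides the shell and the picture viewer there is one more tool, called after ">>>" as a command line: name --pt "numbers of a row" for each row, then --argument value for the rest. send_rows: Moves the arm, as the interface text tells. Its arguments: {"type":"object","properties":{"moves":{"type":"array"},"grip_force":{"type":"number"}},"required":["moves"]}

```bash
mkdir -p pics; python3 - <<'E'
from plant import monitor, eyes, arm
import cv2,json
s=monitor.observe(); print({k:s[k] for k in('t','tcp_pos','tool_rot','ft_force','finger_gap')})
for n in('scene','top'):
    im=eyes.get_image(n); cv2.imwrite(f'pics/{n}0.png',im[:,:,::-1]); print(n,eyes.get_calibration(n))
E
```

```text
{'t': 0.0, 'tcp_pos': array([ 0.15652764, -0.50090274,  0.4041362 ]), 'tool_rot': array([ 9.88560435e-01,  1.50823886e-01, -2.19469917e-05, -6.48950846e-04]), 'ft_force': array([-0.86290624,  0.12640856,  0.07267257]), 'finger_gap': 0.08516082826165873}
scene {'camera_matrix': array([[460.47903058,   0.        , 317.08386724],
       [  0.        , 460.47903058, 195.9228718 ],
       [  0.        ,   0.        ,   1.        ]]), 'distortion': array([0.02337765, 0.        , 0.        , 0.        , 0.        ]), 'position': array([-0.35433743,  0.66479629,  0.73343658]), 'attitude': array([-0.36301652,  0.79056122, -0.45075026,  0.20014038])}
top {'camera_matrix': array([[399.94018528,   0.        , 315.04004364],
       [  0.        , 399.94018528, 206.96056455],
       [  0.        ,   0.        ,   1.        ]]), 'distortion': array([0.01375548, 0.        , 0.        , 0.        , 0.        ]), 'position': array([ 0.33510563, -0.01787086,  1.27763842]), 'attitude': array([ 0.71452769, -0.6974235 ,  0.0438638 , -0.03356511])}
```

View pics/top0.png

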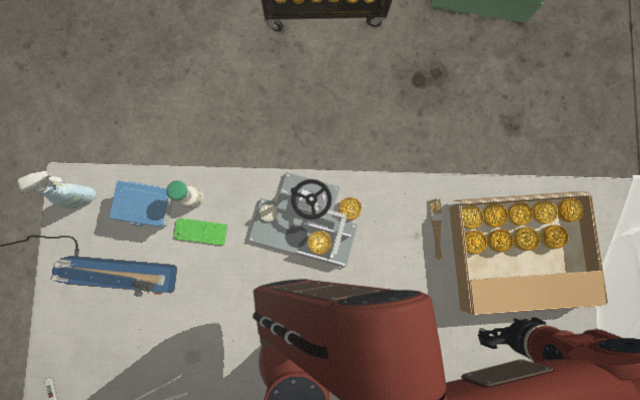

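View pics/scene0.png

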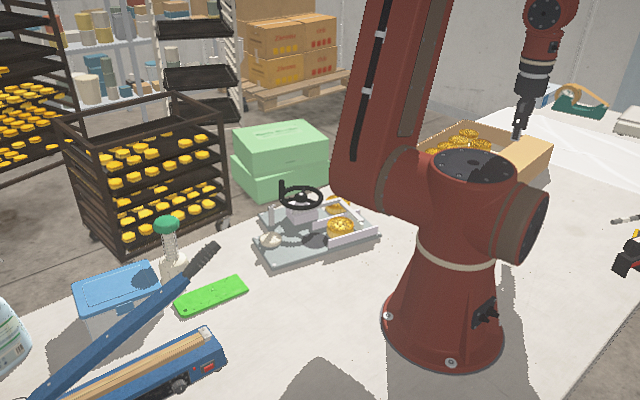

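```bash
cat > h.py <<'E'
import cv2,numpy as np
from scipy.spatial.transform import Rotation as R
from plant import monitor, eyes, arm
def ray(cal,uv):
    p=cv2.undistortPoints(np.array([[uv]],float),cal['camera_matrix'],cal['distortion'])[0,0]
    return np.array(cal['position']),R.from_quat(cal['attitude']).apply([p[0],p[1],1])
def onz(cal,uv,z):
    o,d=ray(cal,uv); return o+d*(z-o[2])/d[2]
def proj(cal,P):
    r=R.from_quat(cal['attitude']).inv(); P=np.atleast_2d(P)
    q=r.apply(P-cal['position'])
    return cv2.projectPoints(q[:,None],np.zeros(3),np.zeros(3),cal['camera_matrix'],cal['distortion'])[0][:,0]
E
python3 - <<'E'
from h import *
a=cv2.imread('pics/top0.png')[165:275,235:375]; b=cv2.imread('pics/scene0.png')[170:280,245:385]
f=lambda i:cv2.resize(i,None,fx=5,fy=5,interpolation=cv2.INTER_CUBIC)
cv2.imwrite('pics/ct.png',f(a)); cv2.imwrite('pics/cs.png',f(b))
c=eyes.get_calibration('top')
for uv,z in [((311,199),.087),((297,238),.016),((349,208),.03),((315,242),.05)]: print(uv,onz(c,uv,z))
E
```

```text
(311, 199) [ 0.4900086  -0.02101921  0.087     ]
(297, 238) [0.3745176  0.01977513 0.016     ]
(349, 208) [ 0.4719569  -0.14121282  0.03      ]
(315, 242) [ 0.36256861 -0.03659173  0.05      ]
```

View pics/ct.png

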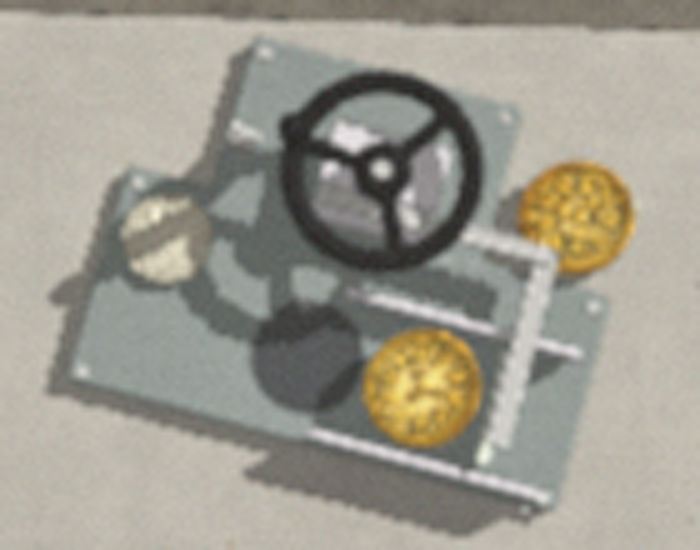

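View pics/cs.png

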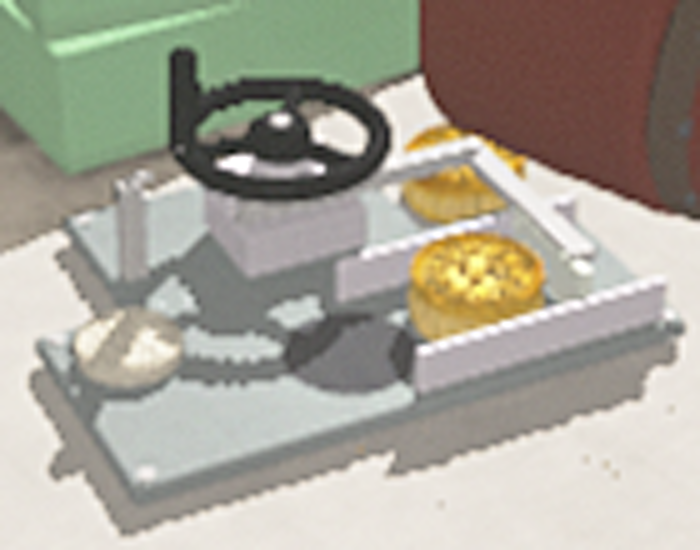

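Top crop: the hub is at (382,170), the handle top at about (293,127), the pad at (307,357) and the cake at (423,387). In the scene crop the handle is upright at (184,50..140) beside the pointer post at (133,180). Next I fit the feeder frame.

```bash
python3 - <<'E'
from h import *
T=eyes.get_calibration('top');S=eyes.get_calibration('scene')
ct=lambda u,v:((u+.5)/5-.5+235,(v+.5)/5-.5+165)
cs=lambda u,v:((u+.5)/5-.5+245,(v+.5)/5-.5+170)
m=[((72,105),(250,38),.016),((72,-75),(523,112),.016),((-30,160),(128,165),.016),((-172,160),(70,383),.016),((-172,-160),(553,515),.016),((-30,-160),(608,295),.016),((-118,16),(307,357),.016),((0,0),(382.5,171.5),.082)]
A=np.array([a for a,_,_ in m],float)/1000
B=np.array([onz(T,ct(*p),z)[:2] for _,p,z in m])
M,_=cv2.estimateAffinePartial2D(A,B,method=cv2.LMEDS)
print(M, np.hypot(*M[:,0]), np.degrees(np.arctan2(M[1,0],M[0,0])))
print('resid mm',np.round(1000*(A@M[:,:2].T+M[:,2]-B),1).tolist())
print('hub',onz(T,ct(382,170),.091),'rim',B[-1])
# handle top by two rays
o1,d1=ray(T,ct(293,126));o2,d2=ray(S,cs(184,50))
t=np.linalg.lstsq(np.c_[d1,-d2],o2-o1,rcond=None)[0];p1=o1+t[0]*d1;p2=o2+t[1]*d2
print('handle',p1,p2)
c=B[-1];th=np.arctan2(M[1,0],M[0,0])
for z,p in((.14,p1),):
  q=onz(T,ct(293,126),z)[:2]-c;print('r',np.hypot(*q),'ang from +y cw',np.degrees(th+np.pi/2-np.arctan2(q[1],q[0])))
E
```

```text
[[ 0.95947162  0.23351409  0.48977773]
 [-0.23351409  0.95947162 -0.02048073]] 0.9874789254523071 -13.678585724110222
resid mm [[-0.2, -1.9], [1.2, 1.1], [-1.3, -0.1], [1.2, 2.1], [1.5, -0.5], [-0.8, -0.9], [-0.4, -0.7], [-1.2, 0.8]]
hub [ 0.4906943  -0.02097913  0.091     ] rim [ 0.49097055 -0.0213263 ]
handle [0.50780123 0.03070715 0.14426627] [0.50809717 0.03105414 0.14432623]
r 0.055064680817448364 ang from +y cw 4.830704155714298
```

>>> send_rows --pt "-1 0.5 1 0 0 0 -0.075" --pt "-1 0.5 1 0 0 0 -0.075" --pt "-1 0.5 1 0 0 0 -0.075" --pt "-1 0.5 1 0 0 0 0" --pt "-1 0.5 1 0 0 0 0" --pt "-1 0.5 1 0 0 0 0" --pt "-1 0.5 1 0 0 0 0" --pt "-1 0.5 1 0 0 0 0" --grip_force 20

```text
t: 0.9
tcp_pos: [0.2573, -0.2952, 0.4012]
tool_rot: [0.999, -0.035, -0.001, -0.003]
ft_force: [0.1, -0.5, 0.6]
finger_gap: 0.0001
```

>>> send_rows --pt "-1 0.65 1 0 0 0 0" --pt "-1 0.65 1 0 0 0 0" --pt "-1 0.65 1 0 0 0 0" --pt "-1 0.65 1 0 0 0 0" --pt "-1 0.65 1 0 0 0 0" --pt "-1 0.65 1 0 0 0 0" --pt "-1 0.65 1 0 0 0 0" --pt "-1 0.65 1 0 0 0 0"

```text
t: 1.7
tcp_pos: [0.3898, -0.0853, 0.4003]
tool_rot: [0.999, -0.036, -0.001, -0.003]
ft_force: [0.1, -0.0, 0.4]
finger_gap: -0.0002
```

>>> send_rows --pt "-1 0.65 1 0 0 0 0" --pt "-1 0.65 1 0 0 0 0" --pt "-1 0.65 1 0 0 0 0" --pt "-1 0.65 1 0 0 0 0" --pt "-1 0 0 0 0 0 0"

```text
t: 2.2
tcp_pos: [0.4576, 0.0221, 0.3992]
tool_rot: [0.999, -0.035, -0.002, -0.004]
ft_force: [-0.4, -0.7, 0.8]
finger_gap: -0.0
```

>>> send_rows --pt "-1 0.24 0.16 -0.5 -0.005 -0.002 0" --pt "-1 0.24 0.16 -1 0 0 0" --pt "-1 0 0 -1 0 0 0" --pt "-1 0 0 -1 0 0 0" --pt "-1 0 0 0 0 0 0"

```text
t: 2.7
tcp_pos: [0.4688, 0.0299, 0.3086]
tool_rot: [0.999, -0.033, -0.001, 0.001]
ft_force: [-0.2, -0.3, -0.2]
finger_gap: 0.0
```

```bash
python3 - <<'E'
from h import *
s=monitor.observe(); print(s['tcp_pos'],s['tool_rot'],s['ft_force'])
im=eyes.get_image('scene')[:,:,::-1]
c=cv2.resize(im[90:250,220:420],None,fx=4,fy=4,interpolation=cv2.INTER_CUBIC)
cv2.imwrite('pics/s1.png',c[:600])
c=eyes.get_image('wrist')[:,:,::-1]; cv2.imwrite('pics/w1.png',c)
E
```

```text
[0.46875262 0.02990496 0.30863151] [ 9.99439979e-01 -3.34323953e-02 -9.60886039e-04  1.03958769e-03] [-0.19621542 -0.28383055 -0.16371614]
```

View pics/s1.png

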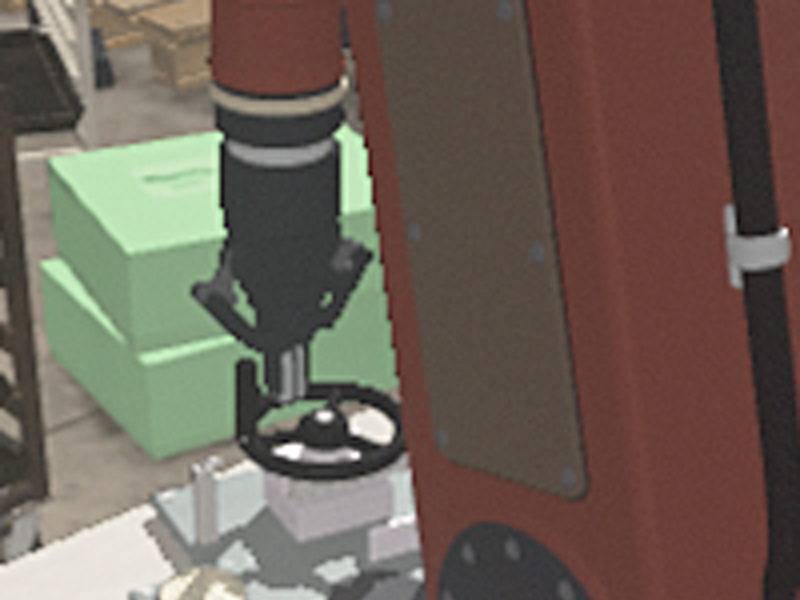

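View pics/w1.png

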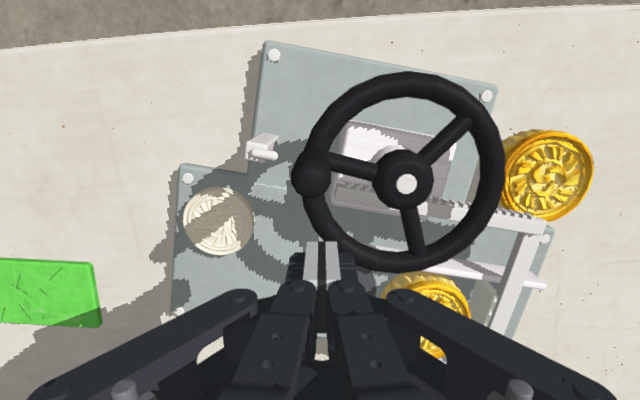

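The wrist view shows the closed fingertips at (315,265), clear of the handle at (310,175), with the handle free ahead of them. I'll go down to fingertip height 0.117 and plan the arc.

```bash
cat > plan.py <<'E'
import sys
from h import *
C=np.array([.4905,-.021]);r=.055;Z=.29
def plan(end,n):
    s=monitor.observe();p=s['tcp_pos'];z=R.from_quat(s['tool_rot']).apply([0,0,1])
    tip=p+.165*z; a0=np.degrees(np.arctan2(*(tip[:2]-C)[::-1])); 
    end=end+360*round((a0-end-(a0-end)%360)/360) if end>a0 else end
    print('tip ang %.1f r %.1f z %.4f F'%(a0,1000*np.hypot(*(tip[:2]-C)),p[2]),np.round(s['ft_force'],1),'tilt',np.round(z[:2],4))
    q=tip[:2];rows=[]
    for k in range(1,n+1):
        a=np.radians(a0+(end-a0)*k/n);t=C+r*np.array([np.cos(a),np.sin(a)])
        d=(t-q)/.025;q=t;dz=np.clip((Z-p[2])/.025,-.3,.3) if k==1 else 0
        rows.append([-1,*np.round([*d,dz],2).tolist(),0,0,0])
    for i in range(0,n,8):print(rows[i:i+8])
if __name__=='__main__':plan(float(sys.argv[1]),int(sys.argv[2]))
E
```

>>> send_rows --pt "-1 0 0 -0.4 0 0 0" --pt "-1 0 0 -0.3 0 0 0" --pt "-1 0 0 0 0 0 0"

```text
t: 3.1
tcp_pos: [0.4712, 0.0292, 0.2956]
tool_rot: [0.999, -0.034, 0.004, 0.001]
ft_force: [-0.9, -0.1, 0.4]
finger_gap: 0.0
```

```bash
python3 plan.py 97 6
```

```text
tip ang 110.0 r 52.9 z 0.2956 F [-0.9 -0.1  0.4] tilt [ 0.0071 -0.0029]
[[-1, 0.05, 0.1, -0.22, 0, 0, 0], [-1, 0.08, 0.02, 0.0, 0, 0, 0], [-1, 0.08, 0.02, 0.0, 0, 0, 0], [-1, 0.08, 0.02, 0.0, 0, 0, 0], [-1, 0.08, 0.01, 0.0, 0, 0, 0], [-1, 0.08, 0.01, 0.0, 0, 0, 0]]
```

>>> send_rows --pt "-1 0.05 0.1 -0.2 -0.002 0.0045 0" --pt "-1 0.08 0.02 0 0 0 0" --pt "-1 0.08 0.02 0 0 0 0" --pt "-1 0.08 0.02 0 0 0 0" --pt "-1 0.08 0.01 0 0 0 0" --pt "-1 0 0 0 0 0 0"

```text
t: 3.7
tcp_pos: [0.482, 0.0339, 0.2912]
tool_rot: [0.999, -0.034, 0.001, 0.003]
ft_force: [-0.4, 0.6, 0.1]
finger_gap: 0.0
```

```bash
python3 plan.py 88 6
```

```text
tip ang 98.8 r 54.5 z 0.2912 F [-0.4  0.6  0.1] tilt [ 0.0013 -0.0065]
[[-1, 0.07, 0.03, -0.05, 0, 0, 0], [-1, 0.07, 0.01, 0.0, 0, 0, 0], [-1, 0.07, 0.01, 0.0, 0, 0, 0], [-1, 0.07, 0.0, 0.0, 0, 0, 0], [-1, 0.07, 0.0, 0.0, 0, 0, 0], [-1, 0.07, -0.0, 0.0, 0, 0, 0]]
```

>>> send_rows --pt "-1 0.07 0.03 -0.05 0.003 0 0" --pt "-1 0.07 0.01 0 0 0 0"

```text
t: 3.9
tcp_pos: [0.4856, 0.035, 0.2899]
tool_rot: [0.999, -0.034, 0.001, 0.001]
ft_force: [0.1, 0.2, 0.4]
finger_gap: -0.0001
```

>>> send_rows --pt "-1 0.05 0 0 0 0 0"

```text
t: 4.0
tcp_pos: [0.487, 0.035, 0.2899]
tool_rot: [0.999, -0.034, 0.001, 0.001]
ft_force: [0.3, 0.4, -0.5]
finger_gap: 0.0001
```

>>> send_rows --pt "-1 0.05 0 0 0 0 0"

```text
t: 4.1
tcp_pos: [0.4883, 0.035, 0.2899]
tool_rot: [0.999, -0.034, 0.001, 0.001]
ft_force: [-1.9, -0.5, 1.4]
finger_gap: 0.0003
```

>>> send_rows --pt "-1 0.05 0 0 0 0 0"

```text
t: 4.2
tcp_pos: [0.4893, 0.035, 0.2898]
tool_rot: [0.999, -0.034, 0.0, 0.001]
ft_force: [-3.0, -0.3, 2.1]
finger_gap: 0.0002
```

>>> send_rows --pt "-1 0.05 0 0 0 0 0"

```text
t: 4.3
tcp_pos: [0.4902, 0.0349, 0.2897]
tool_rot: [0.999, -0.034, -0.0, 0.001]
ft_force: [-3.3, -0.2, 2.9]
finger_gap: -0.0
```

```bash
python3 plan.py 10 14
```

```text
tip ang 90.4 r 55.7 z 0.2897 F [-3.3 -0.2  2.9] tilt [-0.0009 -0.0017]
[[-1, 0.22, -0.04, 0.01, 0, 0, 0], [-1, 0.22, -0.03, 0.0, 0, 0, 0], [-1, 0.21, -0.05, 0.0, 0, 0, 0], [-1, 0.21, -0.07, 0.0, 0, 0, 0], [-1, 0.2, -0.09, 0.0, 0, 0, 0], [-1, 0.19, -0.11, 0.0, 0, 0, 0], [-1, 0.18, -0.13, 0.0, 0, 0, 0], [-1, 0.16, -0.15, 0.0, 0, 0, 0]]
[[-1, 0.15, -0.16, 0.0, 0, 0, 0], [-1, 0.13, -0.18, 0.0, 0, 0, 0], [-1, 0.11, -0.19, 0.0, 0, 0, 0], [-1, 0.09, -0.2, 0.0, 0, 0, 0], [-1, 0.07, -0.21, 0.0, 0, 0, 0], [-1, 0.05, -0.21, 0.0, 0, 0, 0]]
```

Contact came at TCP x≈0.488, where predicted, with about 3 N. Now I follow the arc.

>>> send_rows --pt "-1 0.15 -0.03 0.01 0 0 0" --pt "-1 0.2 -0.03 0.0 0 0 0" --pt "-1 0.21 -0.05 0.0 0 0 0" --pt "-1 0.21 -0.07 0.0 0 0 0" --pt "-1 0.2 -0.09 0.0 0 0 0" --pt "-1 0.19 -0.11 0.0 0 0 0" --pt "-1 0.18 -0.13 0.0 0 0 0" --pt "-1 0.16 -0.15 0.0 0 0 0"

```text
t: 5.1
tcp_pos: [0.5299, 0.0178, 0.2894]
tool_rot: [0.999, -0.033, -0.002, 0.0]
ft_force: [-3.8, 2.1, 3.2]
finger_gap: 0.0002
```

```bash
python3 plan.py 0 8
```

```text
tip ang 45.1 r 54.8 z 0.2894 F [-3.8  2.1  3.2] tilt [-0.0042 -0.0001]
[[-1, 0.15, -0.15, 0.02, 0, 0, 0], [-1, 0.13, -0.17, 0.0, 0, 0, 0], [-1, 0.11, -0.19, 0.0, 0, 0, 0], [-1, 0.09, -0.2, 0.0, 0, 0, 0], [-1, 0.07, -0.2, 0.0, 0, 0, 0], [-1, 0.05, -0.21, 0.0, 0, 0, 0], [-1, 0.03, -0.21, 0.0, 0, 0, 0], [-1, 0.01, -0.22, 0.0, 0, 0, 0]]
```

>>> send_rows --pt "-1 0.15 -0.15 0.02 0 -0.002 0" --pt "-1 0.13 -0.17 0.0 0 0 0" --pt "-1 0.11 -0.19 0.0 0 0 0" --pt "-1 0.09 -0.2 0.0 0 0 0" --pt "-1 0.07 -0.2 0.0 0 0 0" --pt "-1 0.05 -0.21 0.0 0 0 0" --pt "-1 0.03 -0.21 0.0 0 0 0" --pt "-1 0.01 -0.22 0.0 0 0 0"

```text
t: 5.9
tcp_pos: [0.5487, -0.024, 0.2898]
tool_rot: [0.999, -0.033, 0.001, -0.001]
ft_force: [0.0, 2.9, -0.4]
finger_gap: -0.0003
```

```bash
python3 plan.py -75 14
```

```text
tip ang -2.6 r 58.7 z 0.2898 F [ 0.   2.9 -0.4] tilt [0.0022 0.002 ]
[[-1, -0.16, -0.19, 0.01, 0, 0, 0], [-1, -0.04, -0.2, 0.0, 0, 0, 0], [-1, -0.05, -0.19, 0.0, 0, 0, 0], [-1, -0.07, -0.19, 0.0, 0, 0, 0], [-1, -0.09, -0.18, 0.0, 0, 0, 0], [-1, -0.1, -0.17, 0.0, 0, 0, 0], [-1, -0.12, -0.16, 0.0, 0, 0, 0], [-1, -0.13, -0.15, 0.0, 0, 0, 0]]
[[-1, -0.14, -0.14, 0.0, 0, 0, 0], [-1, -0.16, -0.12, 0.0, 0, 0, 0], [-1, -0.17, -0.11, 0.0, 0, 0, 0], [-1, -0.18, -0.09, 0.0, 0, 0, 0], [-1, -0.18, -0.08, 0.0, 0, 0, 0], [-1, -0.19, -0.06, 0.0, 0, 0, 0]]
```

>>> send_rows --pt "-1 -0.16 -0.19 0.01 0 0 0" --pt "-1 -0.05 -0.2 0.0 0 0 0" --pt "-1 -0.06 -0.19 0.0 0 0 0" --pt "-1 -0.08 -0.19 0.0 0 0 0" --pt "-1 -0.1 -0.18 0.0 0 0 0" --pt "-1 -0.11 -0.17 0.0 0 0 0" --pt "-1 -0.13 -0.16 0.0 0 0 0" --pt "-1 -0.14 -0.15 0.0 0 0 0"

```text
t: 6.7
tcp_pos: [0.5276, -0.0639, 0.2908]
tool_rot: [0.999, -0.033, 0.003, -0.0]
ft_force: [2.5, 2.0, -2.6]
finger_gap: 0.0001
```

```bash
python3 plan.py -90 8
```

```text
tip ang -48.3 r 57.3 z 0.2908 F [ 2.5  2.  -2.6] tilt [0.0063 0.0003]
[[-1, -0.22, -0.06, -0.03, 0, 0, 0], [-1, -0.17, -0.11, 0.0, 0, 0, 0], [-1, -0.18, -0.1, 0.0, 0, 0, 0], [-1, -0.18, -0.08, 0.0, 0, 0, 0], [-1, -0.19, -0.06, 0.0, 0, 0, 0], [-1, -0.19, -0.05, 0.0, 0, 0, 0], [-1, -0.2, -0.03, 0.0, 0, 0, 0], [-1, -0.2, -0.01, 0.0, 0, 0, 0]]
```

>>> send_rows --pt "-1 -0.22 -0.06 -0.03 0 0.004 0" --pt "-1 -0.17 -0.11 0.0 0 0 0" --pt "-1 -0.18 -0.1 0.0 0 0 0" --pt "-1 -0.18 -0.08 0.0 0 0 0" --pt "-1 -0.19 -0.06 0.0 0 0 0" --pt "-1 -0.19 -0.05 0.0 0 0 0" --pt "-1 -0.2 -0.03 0.0 0 0 0" --pt "-1 -0.2 -0.01 0.0 0 0 0"

```text
t: 7.5
tcp_pos: [0.4866, -0.0784, 0.2907]
tool_rot: [0.999, -0.034, 0.001, 0.001]
ft_force: [3.6, -0.1, -0.4]
finger_gap: -0.0
```

```bash
python3 plan.py -135 8
```

```text
tip ang -93.5 r 57.8 z 0.2907 F [ 3.6 -0.1 -0.4] tilt [ 0.002 -0.002]
[[-1, -0.19, 0.13, -0.03, 0, 0, 0], [-1, -0.2, 0.04, 0.0, 0, 0, 0], [-1, -0.19, 0.06, 0.0, 0, 0, 0], [-1, -0.19, 0.07, 0.0, 0, 0, 0], [-1, -0.18, 0.09, 0.0, 0, 0, 0], [-1, -0.17, 0.11, 0.0, 0, 0, 0], [-1, -0.16, 0.12, 0.0, 0, 0, 0], [-1, -0.15, 0.13, 0.0, 0, 0, 0]]
```

>>> send_rows --pt "-1 -0.19 0.13 -0.03 0 0 0" --pt "-1 -0.2 0.04 0.0 0 0 0" --pt "-1 -0.19 0.06 0.0 0 0 0" --pt "-1 -0.19 0.07 0.0 0 0 0" --pt "-1 -0.18 0.09 0.0 0 0 0" --pt "-1 -0.17 0.11 0.0 0 0 0" --pt "-1 -0.16 0.12 0.0 0 0 0" --pt "-1 -0.15 0.13 0.0 0 0 0"

```text
t: 8.3
tcp_pos: [0.4478, -0.0588, 0.2904]
tool_rot: [0.999, -0.034, 0.002, 0.002]
ft_force: [2.6, -2.6, 0.1]
finger_gap: -0.0
```

```bash
python3 plan.py -180 8
```

```text
tip ang -137.6 r 57.1 z 0.2904 F [ 2.6 -2.6  0.1] tilt [ 0.003  -0.0044]
[[-1, -0.07, 0.21, -0.02, 0, 0, 0], [-1, -0.11, 0.17, 0.0, 0, 0, 0], [-1, -0.1, 0.18, 0.0, 0, 0, 0], [-1, -0.08, 0.19, 0.0, 0, 0, 0], [-1, -0.06, 0.19, 0.0, 0, 0, 0], [-1, -0.05, 0.2, 0.0, 0, 0, 0], [-1, -0.03, 0.2, 0.0, 0, 0, 0], [-1, -0.01, 0.2, 0.0, 0, 0, 0]]
```

>>> send_rows --pt "-1 -0.07 0.21 -0.02 0.002 0.002 0" --pt "-1 -0.11 0.17 0.0 0 0 0" --pt "-1 -0.1 0.18 0.0 0 0 0" --pt "-1 -0.08 0.19 0.0 0 0 0" --pt "-1 -0.06 0.19 0.0 0 0 0" --pt "-1 -0.05 0.2 0.0 0 0 0" --pt "-1 -0.03 0.2 0.0 0 0 0" --pt "-1 -0.01 0.2 0.0 0 0 0"

```text
t: 9.1
tcp_pos: [0.4323, -0.017, 0.2896]
tool_rot: [0.999, -0.034, -0.002, 0.001]
ft_force: [-0.3, -2.3, 1.9]
finger_gap: 0.0
```

```bash
python3 plan.py 140 8
```

```text
tip ang 176.5 r 59.0 z 0.2896 F [-0.3 -2.3  1.9] tilt [-0.0042 -0.0024]
[[-1, 0.18, 0.16, 0.01, 0, 0, 0], [-1, 0.03, 0.17, 0.0, 0, 0, 0], [-1, 0.05, 0.17, 0.0, 0, 0, 0], [-1, 0.06, 0.17, 0.0, 0, 0, 0], [-1, 0.07, 0.16, 0.0, 0, 0, 0], [-1, 0.08, 0.15, 0.0, 0, 0, 0], [-1, 0.1, 0.15, 0.0, 0, 0, 0], [-1, 0.11, 0.14, 0.0, 0, 0, 0]]
```

>>> send_rows --pt "-1 0.14 0.16 0.01 0 -0.002 0" --pt "-1 0.05 0.17 0.0 0 0 0" --pt "-1 0.06 0.17 0.0 0 0 0" --pt "-1 0.06 0.17 0.0 0 0 0" --pt "-1 0.07 0.16 0.0 0 0 0" --pt "-1 0.08 0.15 0.0 0 0 0" --pt "-1 0.1 0.15 0.0 0 0 0" --pt "-1 0.11 0.14 0.0 0 0 0"

```text
t: 9.9
tcp_pos: [0.4488, 0.0184, 0.2891]
tool_rot: [0.999, -0.034, -0.003, 0.001]
ft_force: [-2.1, -1.6, 1.3]
finger_gap: 0.0003
```

```bash
python3 plan.py 108 8
```

```text
tip ang 137.4 r 57.9 z 0.2891 F [-2.1 -1.6  1.3] tilt [-0.0054 -0.0011]
[[-1, 0.18, 0.02, 0.04, 0, 0, 0], [-1, 0.11, 0.09, 0.0, 0, 0, 0], [-1, 0.11, 0.09, 0.0, 0, 0, 0], [-1, 0.12, 0.08, 0.0, 0, 0, 0], [-1, 0.12, 0.07, 0.0, 0, 0, 0], [-1, 0.13, 0.06, 0.0, 0, 0, 0], [-1, 0.13, 0.06, 0.0, 0, 0, 0], [-1, 0.13, 0.05, 0.0, 0, 0, 0]]
```

>>> send_rows --pt "-1 0.18 0.02 0.04 0 -0.003 0" --pt "-1 0.11 0.09 0.0 0 0 0" --pt "-1 0.11 0.09 0.0 0 0 0" --pt "-1 0.12 0.08 0.0 0 0 0" --pt "-1 0.12 0.07 0.0 0 0 0" --pt "-1 0.13 0.06 0.0 0 0 0" --pt "-1 0.12 0.06 0.0 0 0 0" --pt "-1 0 0 0.0 0 0 0"

```text
t: 10.7
tcp_pos: [0.4729, 0.0319, 0.2896]
tool_rot: [0.999, -0.034, -0.001, -0.0]
ft_force: [-2.2, -1.0, 0.0]
finger_gap: 0.0004
```

```bash
python3 plan.py 99 4; python3 - <<'E'
from h import *
im=eyes.get_image('wrist')[:,:,::-1]; cv2.imwrite('pics/w2.png',im)
E
```

```text
tip ang 108.7 r 56.0 z 0.2896 F [-2.2 -1.   0. ] tilt [-0.002   0.0008]
[[-1, 0.1, -0.01, 0.02, 0, 0, 0], [-1, 0.09, 0.02, 0.0, 0, 0, 0], [-1, 0.09, 0.02, 0.0, 0, 0, 0], [-1, 0.09, 0.02, 0.0, 0, 0, 0]]
```

View pics/w2.png

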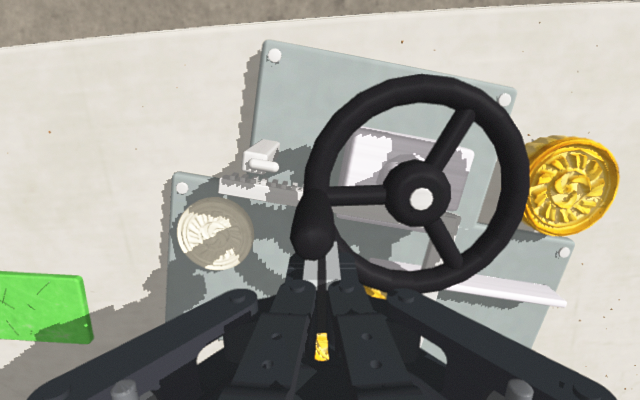

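Wrist view: the handle top is at (313,232), with its spoke from (320,197) to the hub at (421,198). The post is at (262,158), so the handle is about 11° short. I push most of the rest slowly, back off, then measure.

>>> send_rows --pt "-1 0.09 -0.01 0.02 0 0 0" --pt "-1 0.08 0.02 0 0 0 0" --pt "-1 0.08 0.02 0 0 0 0" --pt "-1 0.05 0.02 0 0 0 0" --pt "-1 0 0 0 0 0 0"

```text
t: 11.25
tcp_pos: [0.4804, 0.0332, 0.2899]
tool_rot: [0.999, -0.034, -0.002, -0.001]
ft_force: [-1.8, 0.0, -0.5]
finger_gap: 0.0004
```

```bash
python3 plan.py 97 4
```

```text
tip ang 101.1 r 55.4 z 0.2899 F [-1.8  0.  -0.5] tilt [-0.0032  0.0013]
[[-1, 0.04, -0.01, 0.01, 0, 0, 0], [-1, 0.04, 0.01, 0.0, 0, 0, 0], [-1, 0.04, 0.01, 0.0, 0, 0, 0], [-1, 0.04, 0.01, 0.0, 0, 0, 0]]
```

>>> send_rows --pt "-1 -0.3 0 0 0 0 0" --pt "-1 -0.3 0 0 0 0 0" --pt "-1 0 0 0.5 0 0 0" --pt "-1 0 0 1 0 0 0" --pt "-1 0 0 1 0 0 0" --pt "-1 0 0 0 0 0 0" --pt "-1 0 0 0 0 0 0"

```text
t: 11.95
tcp_pos: [0.4626, 0.0332, 0.3549]
tool_rot: [0.999, -0.034, 0.0, -0.001]
ft_force: [-0.3, -0.8, 0.6]
finger_gap: 0.0001
```

```bash
python3 - <<'E'
from h import *
import json
c=eyes.get_calibration('wrist');im=eyes.get_image('wrist')[:,:,::-1]; cv2.imwrite('pics/w3.png',im)
json.dump({k:np.array(v).tolist() for k,v in c.items()},open('w3.json','w'))
s=monitor.observe();print(s['tcp_pos'],s['ft_force'])
E
```

```text
[0.46265716 0.0331932  0.35483237] [ 1.39515291 -0.6184316   0.92775191]
```

View pics/w3.png

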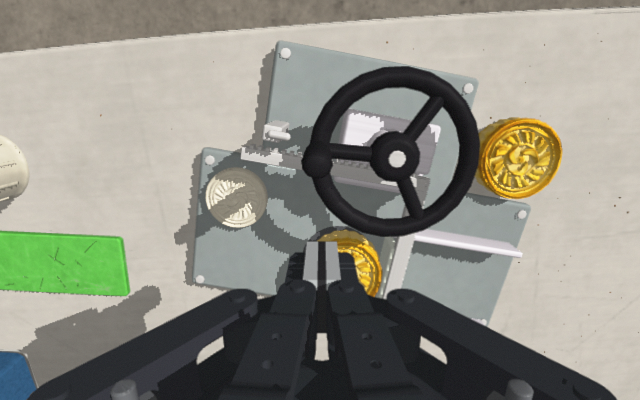

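```bash
python3 - <<'E'
from h import *
import json
c={k:np.array(v) for k,v in json.load(open('w3.json')).items()}
m=[((72,105),(277,42),.016),((72,-75),(478,80),.016),((-30,160),(203,148),.016),((-30,-160),(530,205),.016),((-172,160),(187,285),.016),((0,0),(397,158),.091)]
A=np.array([a for a,_,_ in m],float)/1000;B=np.array([onz(c,p,z)[:2] for _,p,z in m])
M,_=cv2.estimateAffinePartial2D(A,B,method=cv2.LMEDS)
th=np.arctan2(M[1,0],M[0,0]);C=B[-1]
print('yaw',np.degrees(th),'scale',np.hypot(*M[:,0]),M[:,2],C);print(np.round(1000*(A@M[:,:2].T+M[:,2]-B),1).tolist())
an=lambda p,z:(lambda q:(np.degrees(th+np.pi/2-np.arctan2(q[1],q[0])),1000*np.hypot(*q)))(onz(c,p,z)[:2]-C)
print('post tip',an((289,135),.07),'handle',an((317,163),.14))
H=lambda p,z:onz(c,p,z)[:2]
for n,p,off in(('s1',(438,99),120),('s2',(418,216),240),('s0',(345,153),0)):
    print(n,an(p,.082)[0]-off)
# predicted handle top pixel for wheel error e
for e in(-8,-4,0,4):
    a=th+np.pi/2-np.radians(e);print(e,proj(c,[[*(C+.055*np.array([np.cos(a),np.sin(a)])),z] for z in(.088,.123,.142)]).round(1).tolist())
w=cv2.resize(cv2.imread('pics/w3.png')[60:240,250:490],None,fx=3.3,fy=3.3,interpolation=cv2.INTER_CUBIC);cv2.imwrite('pics/w3c.png',w)
E
```

```text
yaw -13.762073370493095 scale 0.9782285855093953 [ 0.49050093 -0.02080993] [ 0.49136679 -0.0215419 ]
[[0.3, 0.1], [-0.3, -0.4], [0.2, -0.3], [0.6, -0.2], [3.4, -7.1], [-0.9, 0.7]]
post tip (np.float64(0.21739972666926097), np.float64(77.49017334303728)) handle (np.float64(-4.408285263644529), np.float64(54.8813599196114))
s1 -4.649828059886346
s2 -4.28540632077906
s0 -6.5817061493300075
-8 [[317.6, 154.6], [316.8, 163.6], [316.3, 169.9]]
-4 [[317.9, 149.1], [317.3, 157.3], [316.8, 162.9]]
0 [[318.7, 143.6], [318.1, 150.9], [317.8, 155.9]]
4 [[319.8, 138.1], [319.5, 144.5], [319.2, 149.0]]
```

View pics/w3c.png

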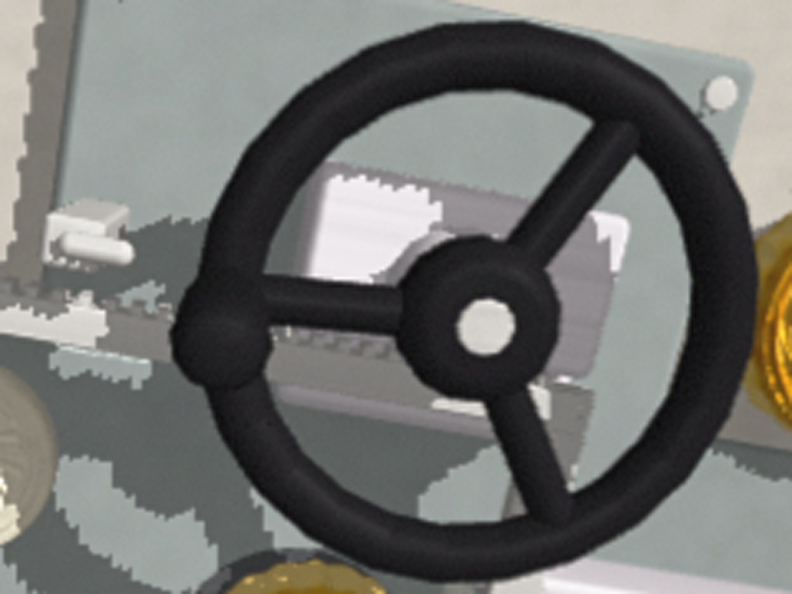

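Crop: the post tip is at (100,245) and the handle top at (222,335). The wheel is about 4.5° short, so I go back down behind the handle and nudge about 4 mm.

>>> send_rows --pt "-1 0 0.02 -1 0 0 0" --pt "-1 0 0 -1 0 0 0" --pt "-1 0 0 -0.5 0 0 0" --pt "-1 0 0 0 0 0 0" --pt "-1 0.25 0 0 0 0 0" --pt "-1 0.2 0 0 0 0 0" --pt "-1 0 0 0 0 0 0"

```text
t: 12.7
tcp_pos: [0.4734, 0.0337, 0.2886]
tool_rot: [0.999, -0.034, -0.0, -0.001]
ft_force: [0.8, 1.1, -0.2]
finger_gap: -0.0001
```

>>> send_rows --pt "-1 0.08 0 0 0 0 0" --pt "-1 0.08 0 0 0 0 0" --pt "-1 0.08 0 0 0 0 0" --pt "-1 0.08 0 0 0 0 0" --pt "-1 0 0 0 0 0 0"

```text
t: 13.2
tcp_pos: [0.4821, 0.0337, 0.2896]
tool_rot: [0.999, -0.034, 0.0, -0.001]
ft_force: [0.4, 0.0, -0.0]
finger_gap: 0.0001
```

```bash
python3 plan.py 96.6 2
```

```text
tip ang 98.7 r 55.6 z 0.2896 F [ 0.4  0.  -0. ] tilt [0.0002 0.0013]
[[-1, 0.04, -0.02, 0.02, 0, 0, 0], [-1, 0.04, 0.0, 0.0, 0, 0, 0]]
```

>>> send_rows --pt "-1 0.05 0 0 0 0 0"

```text
t: 13.3
tcp_pos: [0.4831, 0.0337, 0.2896]
tool_rot: [0.999, -0.034, -0.0, -0.001]
ft_force: [-3.5, 0.0, 3.0]
finger_gap: 0.0001
```

>>> send_rows --pt "-1 0.05 0 0 0 0 0"

```text
t: 13.4
tcp_pos: [0.4842, 0.0337, 0.2896]
tool_rot: [0.999, -0.034, -0.0, -0.001]
ft_force: [-2.7, -0.3, 1.0]
finger_gap: 0.0001
```

```bash
python3 plan.py 96.6 2
```

```text
tip ang 96.7 r 55.3 z 0.2896 F [-2.7 -0.3  1. ] tilt [-0.0009  0.0011]
[[-1, 0.0, -0.01, 0.02, 0, 0, 0], [-1, 0.0, 0.0, 0.0, 0, 0, 0]]
```

Now I retreat (back, then up) and check. The previous wrist camera pose gives a good comparison.

>>> send_rows --pt "-1 -0.3 0 0 0 0 0" --pt "-1 -0.4 0 0 0 0 0" --pt "-1 -0.1 0 0.5 0 0 0" --pt "-1 0 0 1 0 0 0" --pt "-1 0 0 1 0 0 0" --pt "-1 -0.3 0 1 0 0 0" --pt "-1 0 0 0 0 0 0" --pt "-1 0 0 0 0 0 0"

```text
t: 14.2
tcp_pos: [0.4532, 0.0339, 0.3844]
tool_rot: [0.999, -0.034, 0.002, -0.001]
ft_force: [0.0, -0.3, 0.1]
finger_gap: 0.0003
```

```bash
python3 - <<'E'
from h import *
import json
c=eyes.get_calibration('wrist');im=eyes.get_image('wrist')[:,:,::-1]; cv2.imwrite('pics/w4.png',im)
json.dump({k:np.array(v).tolist() for k,v in c.items()},open('w4.json','w'))
C=np.array([.4910,-.0212]);th=np.radians(-13.72)
for e in(-8,-4,0,4):
    a=th+np.pi/2-np.radians(e);print(e,proj(c,[[*(C+.055*np.array([np.cos(a),np.sin(a)])),z] for z in(.123,.142)]).round(1).tolist())
v=lambda x,y,z:[*(C+np.array([[np.cos(th),-np.sin(th)],[np.sin(th),np.cos(th)]])@[x,y]),z]
print(proj(c,[v(0,0,.091),v(0,.076,.07),v(-.118,.016,.05),v(.072,.105,.016),v(-.03,-.16,.016)]).round(1).tolist())
t=cv2.resize(im[40:290,180:540],None,fx=2.2,fy=2.2,interpolation=cv2.INTER_CUBIC);cv2.imwrite('pics/w4c.png',t)
s=monitor.observe();print(s['tcp_pos'],s['ft_force'])
E
```

```text
-8 [[317.1, 143.7], [316.7, 147.4]]
-4 [[317.5, 138.0], [317.1, 141.2]]
0 [[318.2, 132.3], [317.9, 135.0]]
4 [[319.4, 126.6], [319.2, 128.8]]
[[389.2, 141.2], [293.6, 122.2], [338.0, 253.5], [279.0, 34.5], [518.6, 188.9]]
[0.45327173 0.03387403 0.38433363] [ 0.01901285 -0.59039219  0.10625806]
```

View pics/w4c.png

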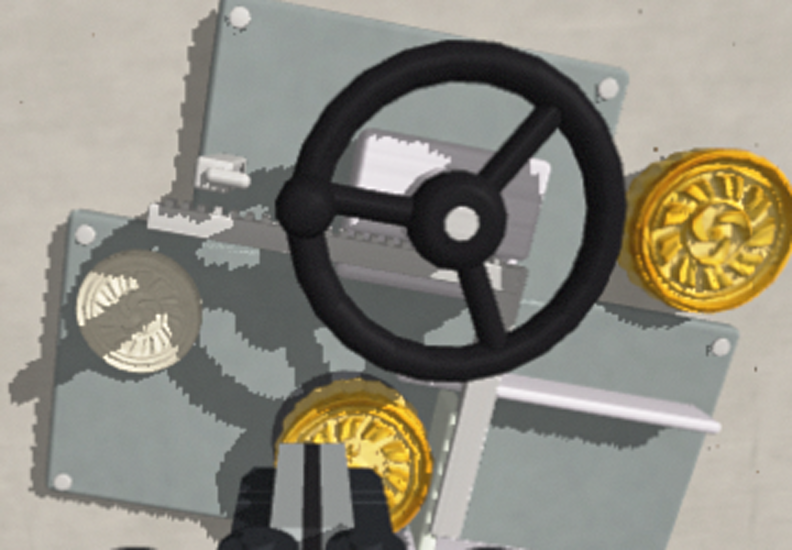

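Handle top is at (318.4,133.9) in the full frame; an error of 0° predicts (318,132–135), so the wheel is at about 0°. I retract fully and check spokes and cake from the top camera.

>>> send_rows --pt "-1 -0.65 -1 0.3 0 0 0" --pt "-1 -0.65 -1 0 0 0 0" --pt "-1 -0.65 -1 0 0 0 0" --pt "-1 -0.65 -1 0 0 0 0" --pt "-1 -0.65 -1 0 0 0 0" --pt "-1 -0.65 -1 0 0 0 0" --pt "-1 -0.65 -1 0 0 0 0" --pt "-1 -0.65 -1 0 0 0 0"

```text
t: 15.05
tcp_pos: [0.318, -0.1695, 0.3872]
tool_rot: [1.0, -0.03, -0.001, -0.002]
ft_force: [0.4, -0.8, 0.2]
finger_gap: 0.0001
```

>>> send_rows --pt "-1 -0.5 -1 0 0 0 0" --pt "-1 -0.5 -1 0 0 0 0" --pt "-1 -0.5 -1 0 0 0 0" --pt "-1 -0.5 -1 0 0 0 0" --pt "-1 -0.5 -1 0 0 0 0" --pt "-1 -0.5 -1 0 0 0 0" --pt "-1 -0.2 -0.5 0 0 0 0" --pt "-1 0 0 0 0 0 0"

```text
t: 15.85
tcp_pos: [0.231, -0.3392, 0.3821]
tool_rot: [0.999, -0.033, -0.003, -0.006]
ft_force: [0.7, 0.3, -0.3]
finger_gap: -0.0004
```

```bash
python3 - <<'E'
from h import *
import json
c={k:np.array(v) for k,v in json.load(open('w4.json')).items()}
C=onz(c,(389.3,141.2),.091)[:2];th=np.radians(-13.72)
f=lambda u,v:((u+.5)/2.2-.5+180,(v+.5)/2.2-.5+40)
for n,p,z,off in(('s1',(548,117),.082,120),('s2',(495,342),.082,240),('h',(305,207),.14,0)):
    q=onz(c,f(*p),z)[:2]-C;a=np.degrees(th+np.pi/2-np.arctan2(q[1],q[0]))-off;print(n,(a+180)%360-180)
T=eyes.get_calibration('top');im=eyes.get_image('top')[:,:,::-1];cv2.imwrite('pics/top9.png',im)
cv2.imwrite('pics/ct9.png',cv2.resize(im[165:275,235:375],None,fx=5,fy=5,interpolation=cv2.INTER_CUBIC))
hsv=cv2.cvtColor(np.ascontiguousarray(im),cv2.COLOR_BGR2HSV)
for fn in('pics/top0.png','pics/top9.png'):
    hsv=cv2.cvtColor(cv2.imread(fn),cv2.COLOR_BGR2HSV);m=cv2.inRange(hsv,(15,120,90),(35,255,255));m[:,:235]=0;m[:,375:]=0;m[:165]=0;m[275:]=0
    n,l,st,ce=cv2.connectedComponentsWithStats(m)
    for i in range(1,n):
        if st[i,4]>80:
            w=onz(T,ce[i],.045)[:2];d=w-[.4907,-.021];print(fn,st[i,4],'feeder mm',np.round(1000*np.array([d@[np.cos(th),np.sin(th)],d@[-np.sin(th),np.cos(th)]]),1))
s=monitor.observe();print(s['t'],s['tcp_pos'],s['ft_force'])
E
```

```text
s1 0.241325465423472
s2 -0.3638394601584025
h 0.6264033335538386
pics/top0.png 363 feeder mm [  10.5 -123.7]
pics/top0.png 412 feeder mm [-117.4  -58. ]
pics/top9.png 389 feeder mm [   8.4 -122.3]
pics/top9.png 398 feeder mm [-118.8   13.4]
15.9 [ 0.23120459 -0.33841813  0.38206247] [0.47578696 0.18847044 0.62612072]
```

View pics/ct9.png

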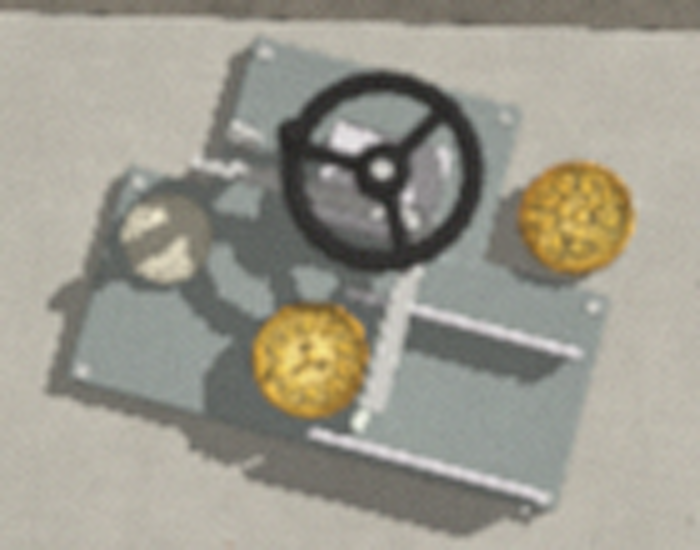

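The top view shows the cake on the pad at crop (311,360), and the handle at (292,132) beside the post. The spare cake (576,218) and mould plate (165,240) haven't moved. The spokes put the wheel within 0.6° of the pointer.

```bash
python3 -c "
from plant import arm
print(arm.hand_in())"
```

```text
the job is handed in; nothing more can be done
None
```

I pushed the wheel's handle one full turn clockwise with the closed fingertips. I then took the hand away and handed the job in at about 16 s of the 61 s allowed. The wrist-force readings showed a push of about 4 N or less.

- **Wheel:** the first push stopped about 4.5° short, so I backed off, measured, and nudged it again. The last wrist picture, measured from two spokes and the handle, puts the wheel within about 0.6° of the pointer.
- **Cake:** the last top picture puts it at feeder (-119, +13) mm, against the pad at (-118, +16) mm. That is about 3 mm off, which is within what the camera can measure.
- **Other things:** the spare cake and the mould plate look unmoved in the last top picture. I did not re-measure the brush, scraper or press mould; the hand stayed well away from them.
- **Disagreement:** the spare cake's colour-mask position differed by about 2 mm between the first and last pictures. I put this down to shadow changing the mask, because its pixel position in the picture is the same.

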